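# Slide the check disc into the photometer's well and take the reading

## Task

Without picking it up, push the orange disc across the top of the grey photometer with your fingertips until it drops into the round well and lies flat, fully home. Then press the green read key down and let go. Leave the blue disc, the little vial and the two tube racks where they are.

Things in the scene. Friction and masses are not known exactly. Their poses are not given: they have to be found in the camera images.
- photometer: Flat grey instrument fixed to the bench, 240 mm (its x) by 340 mm (its y), 50 mm high. Origin at the centre of its underside, z up. Its top deck is flat, without border. In its middle is a round blind well, 54 mm in diameter, 8 mm deep, with a black floor and a dark ring round its mouth. On the -x side, nearest the robot, are a flush display and the green read key.
- well (a point): Centre of the well's mouth, level with the deck (50 mm above the bench).
- orange_disc: Orange check disc, loose and flat on the deck, 85 to 115 mm left or right of the well: 50 mm in diameter, 8 mm thick, 40 to 85 g, white centre spot. Origin at the centre of its underside, z up. It slides when pushed, tips in once its centre is within about 10 mm of the well's centre, and home lies flush with the deck (underside 42 mm above the bench, 2 mm play all round).
- blue_disc: A second disc of the same size and weight, blue, with a white centre spot, lying loose on the deck on the other side of the well. Origin at the centre of its underside.
- read_key (a joint): Travel of the green read key: 0 up, 0.006 m fully down. It is pressed straight down, springs back by itself and takes about 5 N at full travel.
- read_key_top (a point): Centre of the top face of the green read key: a round push button 28 mm in diameter in a black housing that stands on the deck, 90 mm to the -x side of the well's centre and 20 mm to the -y side (photometer axes).
- rack_red: Blue tube rack full of red-capped tubes, about 100 x 145 mm and 92 mm high, standing to the robot's left. Not part of the work. Origin at the centre of its underside.
- rack_blue: Blue tube rack with light-blue-capped tubes, about 78 x 122 mm and 92 mm high, standing to the robot's right. Not part of the work. Origin at the centre of its underside.
- vial: Small red-capped vial, 24 mm across, 40 mm high, standing loose on the photometer's deck, 95 mm to the +x side of the well's centre and up to 25 mm to either side. Not part of the work. Origin at the centre of its underside.
Things that resemble listed ones, but are neither listed nor needed, are in the scene too. Of the things shaped like the orange_disc, the orange one is meant.

How it is judged (in metres and radians):
On the way, in this order (a step that is already met when the one before it is completed fails the run):
1. the orange disc lies flat and fully down in the well (horizontal distance between orange_disc and well below 0.004 m and z of orange_disc in the frame of photometer below 0.0437 m and angle between orange_disc's own z axis and vertical below 0.05 rad), for 0.3 s.
2. the green read key is pressed down by the fingers (all of step 1 and value of joint read_key above 0.004 m and contact force between the fingers and read_key above 0.5 N), for 0.05 s.
At the end, for the whole second after the job is handed in: The orange disc rests flat on the floor of the well (centre within 4 mm of the well's centre, underside no more than 1.7 mm above the well's floor, tilt under 0.05 rad), and the read key, pressed at least 4 mm after the disc went home, is up again (all of step 1 and value of joint read_key below 0.0015 m and linear speed of orange_disc below 0.02 m/s); the robot touches nothing.
It fails at once if the orange disc is lifted more than 4 mm off the deck (z of orange_disc in the frame of photometer above 0.054 m).
It fails at once if the read key is pressed before the disc is home in the well (value of joint read_key above 0.003 m and not (horizontal distance between orange_disc and well below 0.004 m and z of orange_disc in the frame of photometer below 0.0437 m and angle between orange_disc's own z axis and vertical below 0.05 rad)).
It fails at once if the blue disc is moved more than 10 mm (distance of blue_disc from where it was at the start of the episode above 0.01 m).
It fails at once if the vial or a tube rack is moved more than 20 mm, or the vial is knocked over (distance of any of rack_red, rack_blue, vial from where it was at the start of the episode above 0.02 m or angle between vial's own z axis and vertical above 0.6 rad).
It also fails if it takes over 51 s, if anything falls off the work surface, if the arm or the gripper's body presses on something with over 40 N, if the wrist force passes 120 N, or if a joint passes its speed limit or range.

## Robot

A 6-joint arm with a two-finger parallel gripper is mounted at the origin on the work surface. World frame = base frame: x ahead of the robot, y to its left, z up, the work surface at z = 0. Lengths are in m, angles in degrees, forces in N, time in s.
With the tool pointing down it reaches from about 0.325 to 0.85 m from the base axis. Payload 15.5 kg.
Tool frame: the origin (TCP) lies at the very end of the fingers, on their centre line; the grasp point (between the pads) lies arm.grip_depth behind it (arm.grip_depth is the distance from the TCP to the grasp point, in m); z points along the fingers, y is the direction in which the jaws open and shut (so a half turn about z gives the same grasp; the last joint's range is limited). The gripper opens to 91 mm and grips with 3 to 60 N. Pads are 32 mm wide; open, the fingers measure 118 mm over their backs; the gripper's body (76 mm by 178 mm) begins 60 mm behind the grasp point.
Start: joints at [62.137, 28.281, 77.091, -0, 74.628, -5.472], TCP at [0.238, 0.578, 0.214] pointing down, gripper open.
Joint ranges: [-166.48, 166.48], [-47.26, 123.95], [12.59, 153.08], [-70.14, 250.14], [6.76, 159.57], [-176.63, 176.63]. Speed limits (degrees/s): [108.29, 108.29, 147.25, 172.46, 172.46, 172.46].

## Interface

Orientations are given as a 3x3 rotation matrix whose columns are the frame's x, y, z axes.
In Python, from rig import arm gives the robot as it stands. Calls block until the motion is done:
- arm.move_to(position, orientation): joint-space move of the TCP to a pose.
- arm.move_l(position, orientation=None, feed=0.15): straight line of the TCP; orientation=None keeps the orientation; feed is the mean speed in m/s.
- arm.move_joints(angles): joint-space move.
- arm.grip(opening): finger opening in m; the grip force is fixed at half the most; returns when the fingers have stopped.
- arm.sleep(seconds).
- arm.solve_ik(position, orientation): joint angles nearest the present ones, or None.
- arm.snapshot(name): name is "side" or "top"; returns the picture (400x640x3 uint8, red, green, blue); there is no depth.
- arm.get_calibration(name): a dict with "intrinsics" (3x3 intrinsics, pixels), "cam_to_world" (4x4, takes a point from camera to world coordinates). Camera axes: x right, y down, z forward; pixel columns grow to the right and rows downward; lengths in m; the calibration is good to about 2 mm. A picture is of the moment at which its call begins. get_calibration takes no time and is no camera call.
A pose or a line that the arm cannot do raises arm.Unreachable and nothing moves.
- arm.sign_off(): hands the job in, once; it reports no verdict.
Readings, each from a call of its own:
- arm.current_t(): time.
- arm.current_joint_positions(): joint angles.
- arm.current_dq(): joint speeds.
- arm.current_tau(): joint torques, N m.
- arm.current_ee_pos(): TCP position.
- arm.current_tool_rot(): TCP orientation.
- arm.current_force(): force on the tool from outside, world axes, zero at the start.
- arm.current_torque(): the same for the moment, N m.
- arm.current_width(): finger opening in m.
Only numpy, scipy, OpenCV 4.12 (cv2) and the standard library are available. Lean on these libraries where they do the work, as an engineer would, in place of code of your own. Each camera call takes 0.05 s, during which the arm holds its last target.

## Working session

There is one attempt and no reset: what is moved stays moved. The work goes in short steps, each a Python script; the robot and the scene stay as the last script left them, time stands still between calls to the robot, and variables do not carry over. Pictures are saved under pics/ and viewed, and the job is handed in when it is done.

```bash
mkdir -p pics; ls
python3 - <<'E'
from rig import arm
import cv2
for n in("side","top"):
    im=arm.snapshot(n); cv2.imwrite(f"pics/{n}0.png",im[:,:,::-1])
    c=arm.get_calibration(n); print(c["intrinsics"],c["cam_to_world"])
print(arm.grip_depth,arm.current_tool_rot(),arm.current_t(),arm.current_width())
E
```

```text
pics
[[375.90249998   0.         319.48345579]
 [  0.         375.90249998 190.69448541]
 [  0.           0.           1.        ]] [[ 0.99726544 -0.05872593  0.04486537  0.48777122]
 [-0.07386545 -0.77273911  0.6304111  -0.62261192]
 [-0.00235225 -0.63200121 -0.77496383  0.84532382]
 [ 0.          0.          0.          1.        ]]
[[440.68620323   0.         319.7193112 ]
 [  0.         440.68620323 198.64143715]
 [  0.           0.           1.        ]] [[-2.38066274e-03 -9.87206344e-01  1.59430129e-01  3.50218479e-01]
 [-9.99995996e-01  2.59412109e-03  1.13077490e-03  1.34545435e-02]
 [-1.52988922e-03 -1.59426799e-01 -9.87208567e-01  1.19531401e+00]
 [ 0.00000000e+00  0.00000000e+00  0.00000000e+00  1.00000000e+00]]
0.0188 [[-9.24635357e-01  3.80853288e-01 -4.79945033e-04]
 [ 3.80853583e-01  9.24634850e-01 -9.70405405e-04]
 [ 7.41918141e-05 -1.08005993e-03 -9.99999414e-01]] 0.1 0.09092257110407345
```

View pics/side0.png

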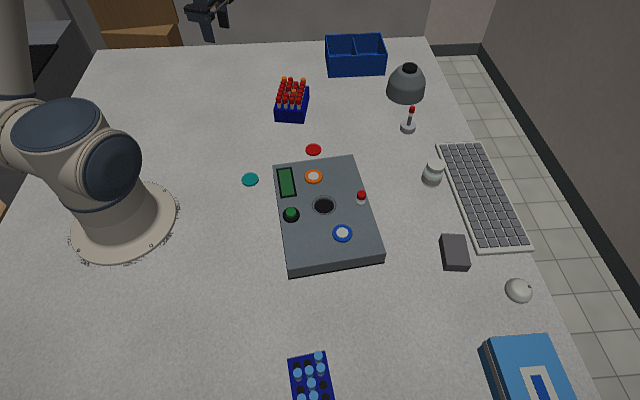

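View pics/top0.png

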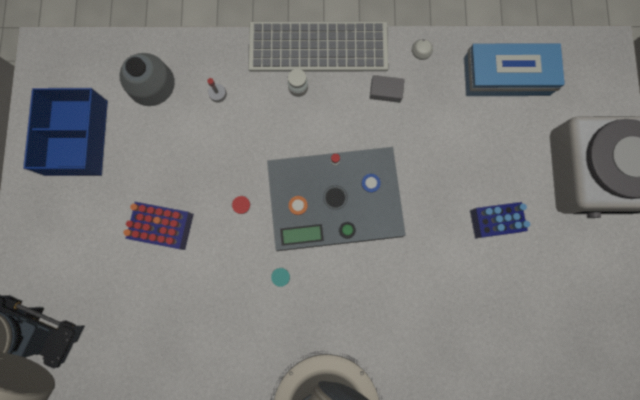

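The top view shows the orange disc at about (298,205), the well at (335,198), the blue disc at (371,183), the green key at (347,230) and the vial at (335,158). In the side view they are at (314,176), (323,206), (342,233), (291,214) and (361,198). Next I'll measure them.

```bash
cat > h.py <<'E'
from rig import arm
import cv2, numpy as np
def ray(n,uv,z):
    c=arm.get_calibration(n);K=c["intrinsics"];T=c["cam_to_world"]
    d=T[:3,:3]@np.linalg.solve(K,[uv[0],uv[1],1.]);o=T[:3,3]
    return (o+d*(z-o[2])/d[2])
def big(m,c,r):
    roi=np.zeros_like(m);cv2.circle(roi,c,r,255,-1);m=cv2.bitwise_and(m,roi)
    k=cv2.findContours(m,cv2.RETR_EXTERNAL,cv2.CHAIN_APPROX_NONE)[0]
    return max(k,key=cv2.contourArea)
def locate(n,im,which,c,r,z):
    hsv=cv2.cvtColor(im,cv2.COLOR_RGB2HSV)
    R={'orange':((6,120,90),(20,255,255)),'blue':((100,120,60),(125,255,255)),'dark':((0,0,0),(180,255,48)),'green':((50,120,30),(80,255,255)),'red':((0,120,80),(6,255,255))}[which]
    k=big(cv2.inRange(hsv,np.array(R[0]),np.array(R[1])),c,r)
    P=np.array([ray(n,p[0]+0.0,z)[:2] for p in k],np.float32)
    (cx,cy),rad=cv2.minEnclosingCircle(P)
    e=cv2.fitEllipse(P) if len(P)>=5 else None
    return np.array([cx,cy]),rad,e
E
python3 - <<'E'
from h import *
import numpy as np
np.set_printoptions(precision=4,suppress=True)
pos={'side':dict(orange=(314,176),dark=(323,206),blue=(342,233),green=(291,214),red=(361,195)),'top':dict(orange=(298,205),dark=(335,198),blue=(371,183),green=(347,230),red=(335,158))}
Z=dict(orange=.058,dark=.05,blue=.058,green=.065,red=.09)
for n in pos:
    im=cv2.imread(f"pics/{n}0.png")[:,:,::-1].copy()
    for w in pos[n]:
        try:
            c,r,e=locate(n,im,w,pos[n][w],16,Z[w]); print(n,w,c,round(r,4),np.array(e[0]),np.array(e[1]))
        except Exception as x: print(n,w,x)
    hsv=cv2.cvtColor(im,cv2.COLOR_RGB2HSV)
    c=pos[n]['dark']; print(im[c[1],c[0]-18:c[0]+19:2].mean(1).astype(int), im[c[1]+20,c[0]+20])
im=cv2.imread("pics/top0.png")
cv2.imwrite("pics/topz.png",cv2.resize(im[140:260,255:415],None,fx=5,fy=5,interpolation=cv2.INTER_CUBIC))
im=cv2.imread("pics/side0.png")
cv2.imwrite("pics/sidez.png",cv2.resize(im[140:280,255:395],None,fx=4,fy=4,interpolation=cv2.INTER_CUBIC))
# deck corners in top
for p in [(268,160),(392,148),(405,236),(276,250)]: print(ray('top',p,.05))
E
```

```text
side orange [0.5207 0.0719] 0.0267 [0.5193 0.0716] [0.0463 0.0513]
side dark [ 0.5409 -0.0267] 0.0255 [ 0.5409 -0.0266] [0.0445 0.0502]
side blue [ 0.5787 -0.1205] 0.0266 [ 0.5785 -0.12  ] [0.0475 0.0508]
side green [ 0.4543 -0.0536] 0.016 [ 0.4539 -0.0535] [0.0252 0.0308]
side red [ 0.6388 -0.0256] 0.0126 [ 0.6383 -0.0256] [0.02   0.0236]
[ 95  97  97  94 103  18  22  22  26  25  27  18  23  16  19  64  97  96
  96] [  9  53 129]
top orange [0.5174 0.0726] 0.0238 [0.5176 0.0725] [0.0446 0.0456]
top dark 'NoneType' object is not subscriptable
top blue [ 0.5765 -0.1191] 0.023 [ 0.5761 -0.1195] [0.0426 0.0436]
top green max() iterable argument is empty
top red [ 0.6355 -0.0254] 0.0104 [ 0.6358 -0.025 ] [0.0168 0.0199]
[94 95 95 86 72 50 50 49 54 51 50 50 50 52 75 85 98 98 97] [ 93  98 100]
[0.6401 0.1527 0.05  ]
[ 0.6722 -0.1794  0.05  ]
[ 0.4364 -0.2064  0.05  ]
[0.401  0.1281 0.05  ]
```

View pics/topz.png

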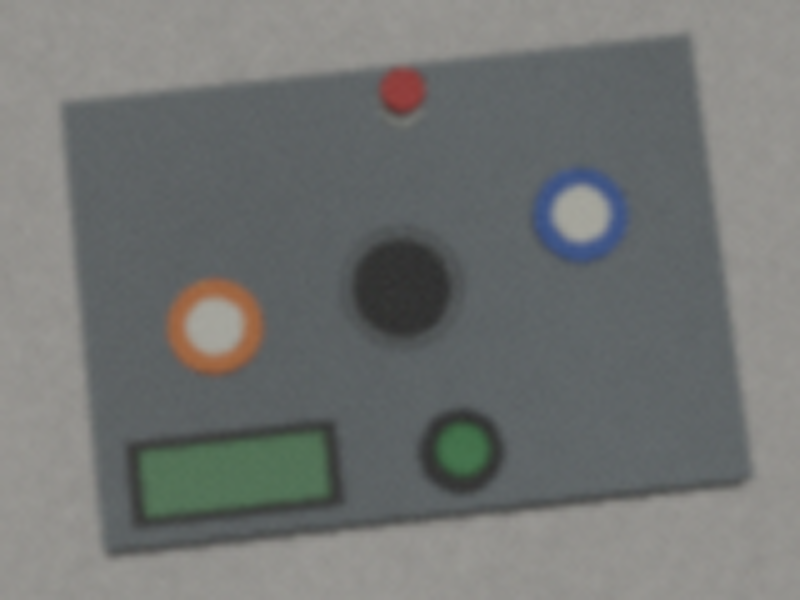

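View pics/sidez.png

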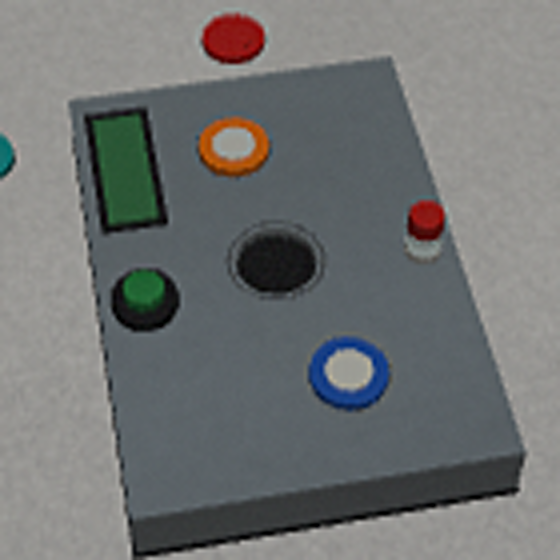

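Run:
```python
from h import *
np.set_printoptions(precision=4,suppress=True)
for n,c in (('side',(323,206)),('top',(335,198))):
    im=cv2.imread(f"pics/{n}0.png")
    g=cv2.cvtColor(im,cv2.COLOR_BGR2GRAY)
    for t in (60,70,80,85):
        k=big(cv2.inRange(g,0,t),c,18)
        P=np.array([ray(n,p[0],.05)[:2] for p in k],np.float32);e=cv2.fitEllipse(P);print(n,t,np.array(e[0]),np.array(e[1]))
im=cv2.imread("pics/top0.png");hsv=cv2.cvtColor(im,cv2.COLOR_BGR2HSV)
k=big(cv2.inRange(hsv,np.array((45,90,30)),np.array((85,255,255))),(347,230),12)
m=cv2.moments(k);p=(m['m10']/m['m00'],m['m01']/m['m00']);print(p,m['m00'])
for z in(.06,.065,.07,.075):print(z,ray('top',p,z)[:2])
im=cv2.imread("pics/side0.png");hsv=cv2.cvtColor(im,cv2.COLOR_BGR2HSV)
k=big(cv2.inRange(hsv,np.array((45,90,70)),np.array((85,255,255))),(291,214),14)
m=cv2.moments(k);p=(m['m10']/m['m00'],m['m01']/m['m00']);print(p,m['m00'])
for z in(.06,.065,.07,.075):print(z,ray('side',p,z)[:2])
```

```text
side 60 [ 0.5409 -0.0261] [0.0483 0.0512]
side 70 [ 0.5397 -0.0264] [0.0511 0.0544]
side 80 [ 0.5415 -0.0237] [0.0608 0.0638]
side 85 [ 0.5413 -0.0238] [0.0619 0.0651]
top 60 [ 0.539  -0.0253] [0.0466 0.0472]
top 70 [ 0.539  -0.0252] [0.0489 0.051 ]
top 80 [ 0.5392 -0.0251] [0.0528 0.0548]
top 85 [ 0.5388 -0.0252] [0.0595 0.062 ]
(347.18289085545723, 229.25958702064895) 56.5
0.06 [ 0.4533 -0.0559]
0.065 [ 0.4529 -0.0556]
0.07 [ 0.4524 -0.0553]
0.075 [ 0.452 -0.055]
(290.45535714285717, 211.30654761904762) 56.0
0.06 [ 0.4535 -0.0466]
0.065 [ 0.4537 -0.0502]
0.07 [ 0.4539 -0.0539]
0.075 [ 0.4541 -0.0576]
```

```bash
cat >> h.py <<'E'
W=np.array([.540,-.0252]); D=np.array([.5182,.0722])
d=(W-D)/np.linalg.norm(W-D)
def rot(s=1):
    y=np.array([-d[1],d[0],0])*s; z=np.array([0,0,-1.]); return np.column_stack([np.cross(y,z),y,z])
E
python3 - <<'E'
from h import *
R=rot(); 
for s in(1,-1): print(s,arm.solve_ik([*(D-.055*d),.2],rot(s)))
s=min((1,-1),key=lambda s:abs(arm.solve_ik([*(D-.055*d),.2],rot(s))[5]))
R=rot(s);print(s)
arm.grip(.030)
arm.move_to([*(D-.055*d),.2],R)
arm.move_l([*(D-.055*d),.0525],R,feed=.1)
print(arm.current_ee_pos(),arm.current_force(),arm.current_width(),arm.current_t())
for n in("side","top"): cv2.imwrite(f"pics/{n}1.png",arm.snapshot(n)[:,:,::-1])
im=cv2.imread("pics/side1.png")
cv2.imwrite("pics/sidez1.png",cv2.resize(im[100:280,235:415],None,fx=3.3,fy=3.3,interpolation=cv2.INTER_CUBIC))
E
```

```text
1 [ 7.40320979e+00  2.08876242e+01  9.26342617e+01 -2.54444375e-14
  6.64781140e+01 -5.21276813e+00]
-1 [ 7.40320979e+00  2.08876242e+01  9.26342617e+01 -2.54444375e-14
  6.64781140e+01  1.74787232e+02]
1
[0.5064733  0.12590934 0.05296122] [ 0.82171628 -0.02723999 -1.02417897] 0.030365809546444696 4.65
```

View pics/sidez1.png

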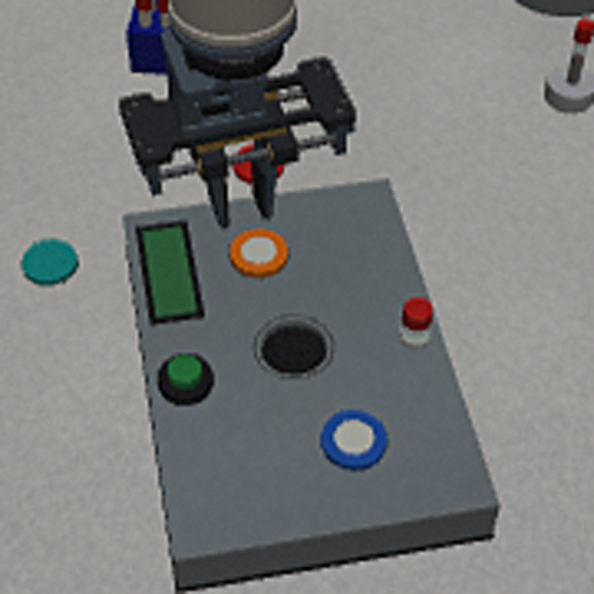

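View pics/top1.png

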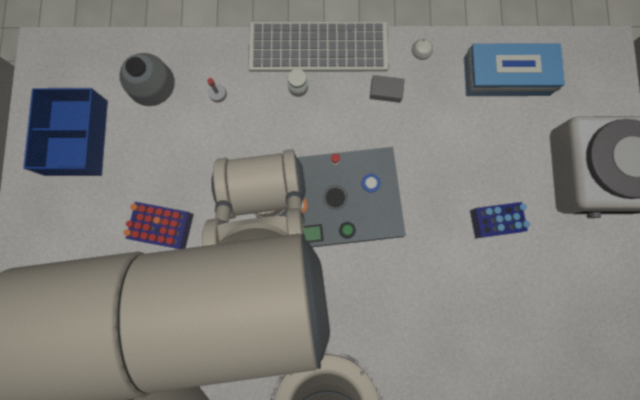

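The fingertips are down behind the orange disc, at about (245,215) in the zoomed side view, and centred on it. I'll push slowly and stop short of the well to check.

Run:
```python
from h import *
np.set_printoptions(precision=4,suppress=True)
R=rot(1)
arm.move_l([*(W-.058*d),.0525],R,feed=.04)
print(arm.current_ee_pos(),arm.current_force(),arm.current_t())
im=arm.snapshot("side"); cv2.imwrite("pics/side2.png",im[:,:,::-1])
c,r,e=locate("side",im,"orange",(321,198),22,.058);print(c,r,e[0],"W",W)
v=c-arm.current_ee_pos()[:2];print("ahead",v@d,"lat",v@[-d[1],d[0]])
cv2.imwrite("pics/sidez2.png",cv2.resize(im[100:280,235:415,::-1],None,fx=3.3,fy=3.3,interpolation=cv2.INTER_CUBIC))
```

```text
[0.5273 0.0315 0.0525] [-0.7562  0.3991 -0.2413] 7.3167
[ 0.5366 -0.0053] 0.026380008086562157 (0.5356290340423584, -0.005209100898355246) W [ 0.54   -0.0252]
ahead 0.03793921426329738 lat 0.0010666593701055594
```

View pics/sidez2.png

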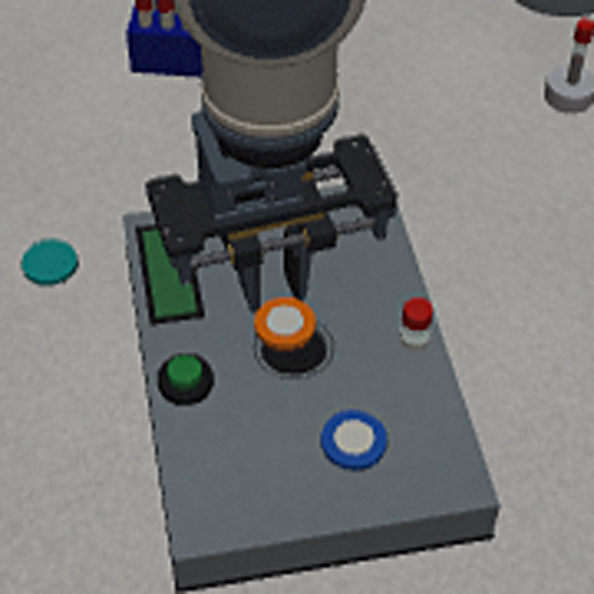

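The disc is nested at the fingertips, about 20 mm short of the well and on line. I'll continue slowly.

Run:
```python
from h import *
np.set_printoptions(precision=4,suppress=True)
R=rot(1)
arm.move_l([*(W-.038*d),.0525],R,feed=.02)
arm.sleep(.3)
print(arm.current_ee_pos(),arm.current_force(),arm.current_t())
im=arm.snapshot("side"); cv2.imwrite("pics/side3.png",im[:,:,::-1])
for z in (.05,.058):
    c,r,e=locate("side",im,"orange",(323,206),20,z);print(c,r,e[0],e[1],"W",W)
cv2.imwrite("pics/sidez3.png",cv2.resize(im[160:250,275:395,::-1],None,fx=5,fy=5,interpolation=cv2.INTER_CUBIC))
```

```text
[0.5317 0.0119 0.0525] [-0.5794  0.6386 -0.1488] 8.8167
[ 0.5399 -0.0213] 0.027865780517458916 (0.5405272245407104, -0.021043317392468452) (0.047368403524160385, 0.0542357973754406) W [ 0.54   -0.0252]
[ 0.5394 -0.0273] 0.02758651413023472 (0.5399965643882751, -0.027094371616840363) (0.046891942620277405, 0.05369025096297264) W [ 0.54   -0.0252]
```

View pics/sidez3.png

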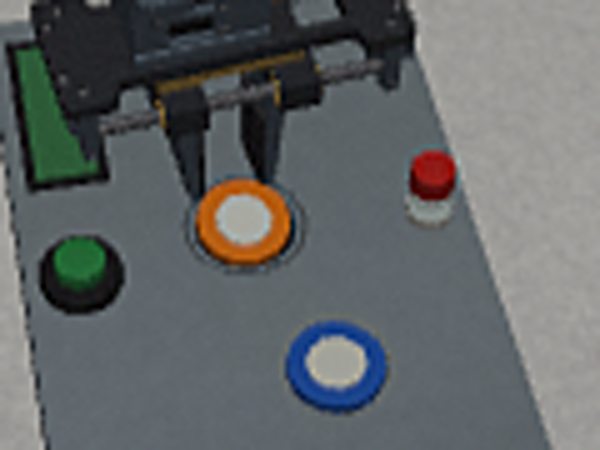

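The disc has dipped in, but its trailing edge is still on the rim. I'll push a few more millimetres.

Run:
```python
from h import *
np.set_printoptions(precision=4,suppress=True)
R=rot(1)
for k,s in enumerate((.036,.034)):
    arm.move_l([*(W-s*d),.0525],R,feed=.02)
    arm.sleep(.2)
    im=arm.snapshot("side"); cv2.imwrite(f"pics/side4{k}.png",im[:,:,::-1])
    c,r,e=locate("side",im,"orange",(323,206),20,.05);print(s,c,r,e[0],e[1],arm.current_force(),arm.current_t())
    cv2.imwrite(f"pics/sidez4{k}.png",cv2.resize(im[160:250,275:395,::-1],None,fx=5,fy=5,interpolation=cv2.INTER_CUBIC))
    if np.linalg.norm(arm.current_force())>8: break
```

```text
0.036 [ 0.5394 -0.0255] 0.026289351284503937 (0.5401272177696228, -0.02514631487429142) (0.04796818271279335, 0.04960811138153076) [-0.0915 -0.326  -0.6438] 9.3667
0.034 [ 0.5399 -0.0252] 0.02614489197731018 (0.5401087403297424, -0.02502008154988289) (0.04803646728396416, 0.04928712919354439) [0.0671 0.4508 0.828 ] 9.8667
```

```bash
python3 -c "
import cv2,numpy as np,glob
cv2.imwrite('pics/c4.png',np.hstack([cv2.resize(cv2.imread(f),(400,300)) for f in sorted(glob.glob('pics/sidez4*.png'))]))"
```

```text
(no output)
```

View pics/c4.png

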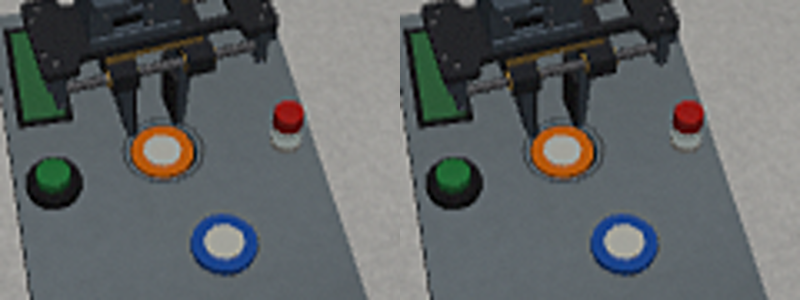

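The disc dropped in: it now reads as a circle of about 50 mm at deck level on the well centre, and the last 2 mm of push didn't move it. I'll retreat, check, and go to the key.

Run:
```python
from h import *
np.set_printoptions(precision=4,suppress=True)
R=rot(1)
arm.move_l([*(W-.045*d),.0525],R,feed=.05)
arm.move_l([*(W-.045*d),.12],R,feed=.12)
arm.grip(0.0)
K=np.array([.453,-.0545])
arm.move_l([*K,.12],R,feed=.12)
arm.move_l([*K,.083],R,feed=.08)
print(arm.current_ee_pos(),arm.current_force(),arm.current_width(),arm.current_t())
im=arm.snapshot("side"); cv2.imwrite("pics/side5.png",im[:,:,::-1])
c,r,e=locate("side",im,"orange",(323,206),20,.05);print(c,r,e[0],e[1])
cv2.imwrite("pics/sidez5.png",cv2.resize(im[160:250,265:385,::-1],None,fx=6,fy=6,interpolation=cv2.INTER_CUBIC))
im=arm.snapshot("top"); cv2.imwrite("pics/top5.png",im[:,:,::-1])
cv2.imwrite("pics/topz5.png",cv2.resize(im[140:260,255:415,::-1],None,fx=4,fy=4,interpolation=cv2.INTER_CUBIC))
```

```text
[ 0.4532 -0.0544  0.0831] [ 0.6671 -0.5614 -0.0938] 0.0005056564635449077 13.1917
[ 0.5397 -0.0252] 0.026151608675718307 (0.5401242971420288, -0.025022394955158234) (0.048060230910778046, 0.049267496913671494)
```

View pics/sidez5.png

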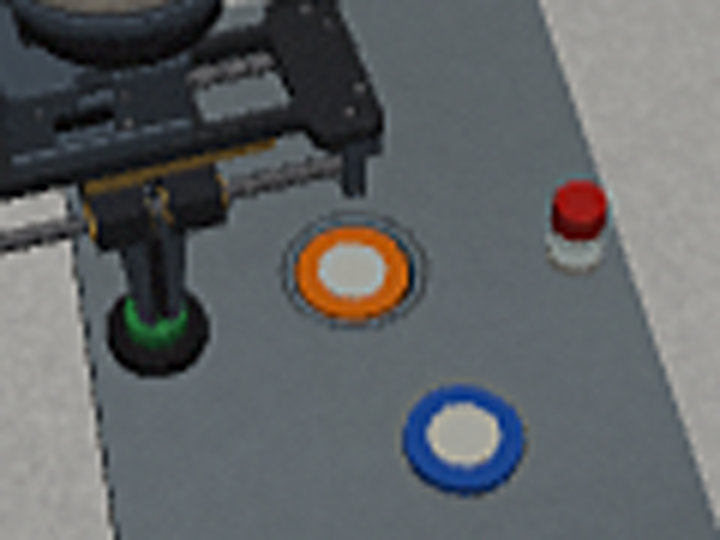

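View pics/topz5.png

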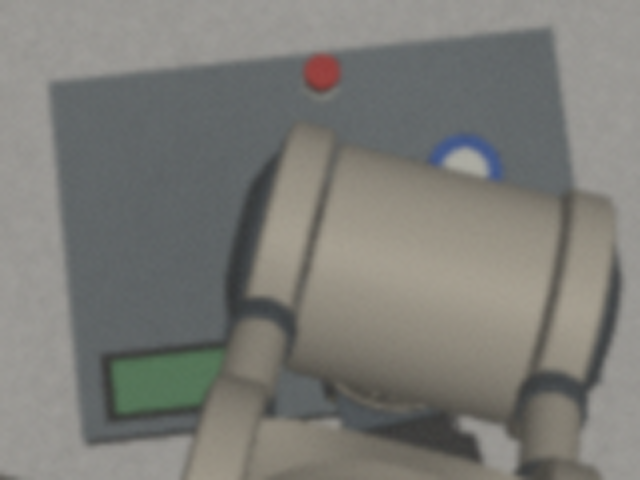

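The side view shows the disc flat inside an even ring, zoomed (352,272). The closed fingertips are over the green key at (155,320). The top view is blocked by the arm. Now I'll press in small steps and watch the force.

Run:
```python
from h import *
np.set_printoptions(precision=4,suppress=True)
K=np.array([.453,-.0545]);R=rot(1)
f0=arm.current_force()[2];z=.083
while z>.058:
    z-=.001
    arm.move_l([*K,z],R,feed=.03)
    f=arm.current_force()[2]-f0
    print(round(z,4),np.round(arm.current_ee_pos()[2],4),round(f,2))
    if f>9: break
arm.sleep(.3); print(arm.current_force(),arm.current_t())
im=arm.snapshot("side"); cv2.imwrite("pics/side6.png",im[:,:,::-1])
cv2.imwrite("pics/sidez6.png",cv2.resize(im[160:250,265:385,::-1],None,fx=6,fy=6,interpolation=cv2.INTER_CUBIC))
```

```text
0.082 0.0822 -0.13
0.081 0.081 -0.47
0.08 0.0799 -0.53
0.079 0.079 -0.82
0.078 0.0779 -0.75
0.077 0.077 -0.13
0.076 0.076 -0.58
0.075 0.0749 -0.82
0.074 0.074 0.02
0.073 0.073 -0.15
0.072 0.072 1.19
0.071 0.071 0.61
0.07 0.07 3.12
0.069 0.069 3.33
0.068 0.068 3.43
0.067 0.067 3.39
0.066 0.0662 9.6
[ 0.0483  0.3414 10.1103] 17.8417
```

View pics/sidez6.png

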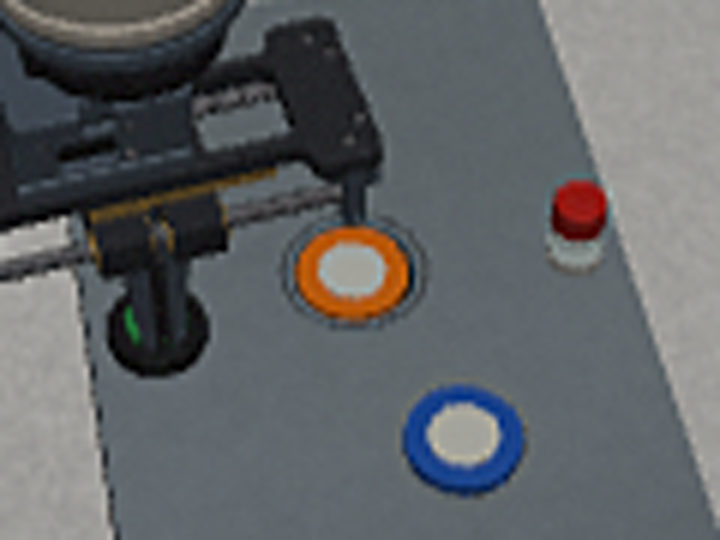

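The fingers touched at z≈0.072, the spring force rose, and there was a hard stop at 0.066, which matches the 6 mm full travel. I'll release, move clear and check.

```bash
python3 - <<'E'
from h import *
np.set_printoptions(precision=4,suppress=True)
K=np.array([.453,-.0545]);R=rot(1)
arm.move_l([*K,.2],R,feed=.1)
j=np.array(arm.current_joint_positions()); j[0]+=70
arm.move_joints(j)
print(arm.current_force(),arm.current_ee_pos(),arm.current_t())
for n,c in(("side",(323,206)),("top",(335,198))):
    im=arm.snapshot(n); cv2.imwrite(f"pics/{n}7.png",im[:,:,::-1])
    a,r,e=locate(n,im,"orange",c,20,.05);print(n,a,r,e[0],e[1])
    b,r,_=locate(n,im,"blue",(342,233) if n=="side" else (371,183),16,.058);print("blue",b)
    x,y=c;cv2.imwrite(f"pics/{n}z7.png",cv2.resize(im[y-60:y+60,x-75:x+75,::-1],None,fx=4,fy=4,interpolation=cv2.INTER_CUBIC))
im=cv2.imread("pics/side7.png");hsv=cv2.cvtColor(im,cv2.COLOR_BGR2HSV)
k=big(cv2.inRange(hsv,np.array((45,90,70)),np.array((85,255,255))),(291,214),14)
m=cv2.moments(k);print("key px",m['m10']/m['m00'],m['m01']/m['m00'],m['m00'],"before 290.46 211.31 56")
E
python3 -c "
import cv2,numpy as np
cv2.imwrite('pics/c7.png',np.hstack([cv2.resize(cv2.imread(f'pics/{n}z7.png'),(400,320)) for n in('side','top')]))"
```

```text
[ 0.381   0.8171 -0.1303] [0.2066 0.4065 0.1995] 21.275
side [ 0.5394 -0.0255] 0.026289351284503937 (0.5401304364204407, -0.025264743715524673) (0.04787055775523186, 0.04993226379156113)
blue [ 0.5787 -0.1205]
top [ 0.5383 -0.0251] 0.024282963946461678 (0.5382304191589355, -0.02482696622610092) (0.04589336737990379, 0.04685177654027939)
blue [ 0.5762 -0.1195]
key px 290.45535714285717 211.30654761904762 56.0 before 290.46 211.31 56
```

View pics/c7.png

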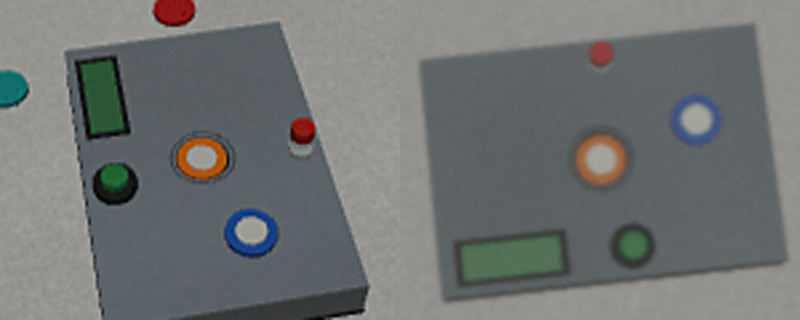

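Both views show the disc flush and centred in the well, the key back up, and the blue disc and vial unmoved. Handing in.

```bash
python3 -c "
from rig import arm
arm.sign_off(); print(arm.current_t())"
```

```text
the job is handed in; nothing more can be done
the job is handed in; nothing more can be done
```

The orange disc is home in the well, the green read key has been pressed and released, and the job is handed in. The arm was clear at about 21 s of the 51 s allowed. No verdict was reported, so this rests on my own checks.

**Disc:** I pushed it about 100 mm with two fingertips, fingers 30 mm apart, until it dropped in. In the last pictures it sits flush and on the well centre. The side view agrees to under 1 mm and the top view to about 1.7 mm, within the 2 mm camera calibration. I had no direct reading of tilt; I judged it flat from its near-round outline, about 50 mm at deck height, and the even ring around it.

**Key:** The closed fingertips touched it at about 72 mm and hit a hard stop at 66 mm with about 10 N. That matches its full 6 mm travel. Afterwards it appeared at the same pixel position as before the press.

**Left alone:** The blue disc measured within 1 mm of its start. The vial looks unmoved and upright. I did not re-measure the two racks, but the arm only passed near the red one, well above it, and felt no contact.

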